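# Set and lock the rotary table

## Robot

A 6-joint arm with a two-finger parallel gripper is mounted at the origin on the work surface. World frame = base frame: x ahead of the robot, y to its left, z up, the work surface at z = 0. Lengths are in m, angles in degrees, forces in N, time in s.
With the tool pointing down it reaches from about 0.3 to 0.75 m from the base axis. Payload 8.5 kg.
Tool frame: the origin (TCP) lies at the very end of the fingers, on their centre line; the grasp point (between the pads) lies 19 mm behind it (env.tcp_to_grasp is the distance from the TCP to the grasp point, in m); z points along the fingers, y is the line along which they close (so a half turn about z gives the same grasp; the last joint's range is limited). The gripper opens to 85 mm and grips with 20 to 120 N. Pads are 22 mm wide; open, the fingers measure 114 mm over their backs; the gripper's body (76 mm by 85 mm) begins 54 mm behind the grasp point. The pads swing forward as they close: fully open they stand 13 mm farther back than shut.
Start: joints at [-12.336, 21.807, 74.336, -0, 83.858, -12.336], TCP at [0.55, 0, 0.231] pointing down, gripper open.
Joint ranges: [-178.18, 178.18], [-50.72, 133.34], [12.68, 142.11], [-81.47, 261.47], [9.98, 163.14], [-165.26, 165.26]. Speed limits (degrees/s): [136.94, 136.94, 180, 180, 180, 180].

## Interface

Orientations are given as a 3x3 rotation matrix whose columns are the frame's x, y, z axes.
In Python, from rig import status, get_image, env gives the robot as it stands.
- The arm moves only by the shell command python3 -m handwheel 'ROWS' [FORCE]. ROWS is text: rows parted by semicolons, each of 7 numbers parted by spaces: the shift along the world's x, y, z in cm, then the turn, a rotation vector about the world's x, y, z in degrees, then the opening, from 0 (shut) to 1 (fully open). In form: dx dy dz wx wy wz gripper; .... A call has 1 to 8 rows; each row is the pose to reach, as a shift and turn from the pose commanded when the call began; what a row does not reach only later rows make up. A row lasts 1/12 s, in which the tool goes at most 41.7 mm and 7.16 degrees, less where a joint would pass 70% of its speed; a pose out of reach is approached as far as the arm can. A call with a gripper value outside its range is refused whole. The fingers move at their own pace and stop on an object; FORCE is the grip in N (left out, the last holds). Time passes only in rows, so rows that repeat a pose let the fingers close. It gives the time, the measured TCP pose, the force, the opening and the grip force at its end, in the units of the state.
- status.observe(): the state, without advancing time (a new reading comes with each control period).
- get_image(name): name is "scene" or "side" or "wrist"; returns a dict with "color" (384x512x3 uint8, red, green, blue), "vertical_fov" (degrees; the focal length in pixels is half the picture's height over the tangent of half this angle, whatever the lens; pixels are square), "cx", "cy" (the principal point, pixels), "xyz" and "orientation" of the camera in the world. Camera axes: x right, y down, z forward; pixel columns grow to the right and rows downward; lengths in m; the calibration is good to about 2 mm. The wrist camera is an equidistant fisheye: a pixel r from the principal point sees the ray r / f radians off the axis. A picture is of the moment at which its call begins. There is no depth.
- env.close_job(): hands the job in; it is judged then, once.
The state is a dict: "time_s": time; "q": joint angles; "qvel": joint speeds; "joint_efforts": joint torques, N m; "position": TCP position; "tool_rot": TCP orientation; "ft_force": force on the tool from outside, world axes, zero at the start; "wrist_torque": the same for the moment, N m; "grip_width": finger opening in m; "gripper_force": force on a finger pad.
Only numpy, scipy, OpenCV 4.12 (cv2) and the standard library are available. Lean on these libraries where they do the work, as an engineer would, in place of code of your own. Each camera call takes 0.05 s, during which the arm holds its last target. There are 200 camera calls.

## Task

A car wheel hub is bolted on the rotary table and the table is free to swing. Push it round by the hub's wheel studs with your fingertips until the long zero line on its rim lines up with the index line on the fixed block, then push the clamp lever clockwise to its stop to lock it. Only push: take nothing between the fingers, and leave the things lying on the bench where they are.

Things in the scene. Friction and masses are not known exactly. Their poses are not given: they have to be found in the camera images.
- rotab: Fixed casting of the 200 mm rotary table, 106 mm in radius (feet to 155 mm, 30 mm high). Origin on the table's axis at bench height; z up, x towards the index block. The clamp lever's ear is on its +y side; on its -y side the worm handwheel, disengaged and fixed, 90 mm across, reaching 245 mm out, 96 mm high.
- face (a joint): Angle of the revolving face about the vertical axis, rad, counter-clockwise from above positive; 0 or any whole turn when the zero line is at the index line. It swings either way with 0.35 N m of friction (6.5 N at a stud) and stays where it is left. The face is a steel disc, 104 mm in radius, its top 98 mm above the bench.
- zero_line (a point): Outer end of the zero line, on the lower edge of the face's sloping rim, 104 mm from the axis, 88 mm above the bench; turns with the face. The zero line is the widest black line (4 mm), the only one that runs on from the rim inwards over the flat top; the other lines, every 10 degrees, are short and thin. The wide grey strips are T-slots.
- index (a point): Inner end of the fixed index line, 104 mm from the axis and 88 mm above the bench: a single radial black line, 4 mm wide, on top of the only block (34 mm wide, 30 mm deep) that stands up at the edge of the face.
- hub_nut (a point): The nut that bolts the car wheel hub down on the face; on the axis, 136 mm above the bench. Hub: flange 136 mm across, its top 110 mm above the bench, centre spigot 58 mm across up to 124 mm, washer and nut up to 148 mm. Not to be used.
- clamp (a joint): Angle of the clamp lever, rad: 0 fully loose, 1.3 at its stop (locked); it grows clockwise seen from above. It starts loose (0 to 0.3), moves with 0.16 N m of friction (about 2.5 N at the grip) and stays where it is left.
- clamp_pivot (a point): Pivot of the clamp lever: vertical axis 135 mm from the table's axis on the casting's +y side; this point is 55 mm above the bench, on top of the ear. Its frame turns with the lever: the arm points along its -x; z up. At joint 0 the arm points along the casting's -x, at 1.3 nearly along its +y. Boss 26 mm across, 87 mm high.
- clamp_grip (a point): Middle of the lever's black grip: 66 mm from the pivot, 88 mm above the bench. The grip is 18 mm thick and ends 89 mm from the pivot; the rod inside of it is 11 mm thick. Beneath the arm it is clear down to the bench, but for the ear (top at 55 mm, within 23 mm of the pivot along the casting's x).
- stud0 (a point): Top of wheel stud 0 of the hub: an upright pin 12 mm thick, from 110 to 150 mm above the bench, 54 mm from the axis, 45 degrees counter-clockwise from the zero line; it turns with the face.
- stud1 (a point): Top of wheel stud 1 of the hub: an upright pin 12 mm thick, from 110 to 150 mm above the bench, 54 mm from the axis, 135 degrees counter-clockwise from the zero line; it turns with the face.
- stud2 (a point): Top of wheel stud 2 of the hub: an upright pin 12 mm thick, from 110 to 150 mm above the bench, 54 mm from the axis, 225 degrees counter-clockwise from the zero line; it turns with the face.
- stud3 (a point): Top of wheel stud 3 of the hub: an upright pin 12 mm thick, from 110 to 150 mm above the bench, 54 mm from the axis, 315 degrees counter-clockwise from the zero line; it turns with the face.
- nut_a: Loose wheel nut, 25 mm wide hexagon, 24 mm tall, standing on the bench near the rotary table; origin at the centre of its underside. Leave it where it is.
- nut_b: A second loose wheel nut like nut_a, near the rotary table. Leave it where it is.
- blue_tin: Small tin of marking blue, 48 mm across, 68 mm tall, standing beside the rotary table; origin at the centre of its underside. Leave it where it is.
- caliper: Caliper, 235 mm long, lying flat, 12 mm thick; origin at mid-length on the bench. Leave it where it is.
- try_square: Engineer's square lying flat, 80 mm stock 16 mm thick, 100 mm blade; origin under the stock's centre. Leave it where it is.
- spanner: Spanner, 190 mm long, lying flat. Leave it where it is.
- bearing: Loose ball-bearing ring, 72 mm across, 18 mm tall, lying flat; origin at the centre of its underside. Leave it where it is.

How it is judged (in metres and radians):
On the way, in this order (a step that is already met when the one before it is completed fails the run):
1. with the clamp lever still loose, the zero line stands at the index line (within 3.5 mm, 2 degrees) and the face is still (horizontal distance between zero_line and index below 0.0035 m and velocity of joint face between -0.05 and 0.05 rad/s and value of joint clamp below 0.7 rad), for 0.3 s.
2. the clamp lever is at its stop (value of joint clamp above 1.2 rad), for 0.2 s.
At the end, for the whole second after the job is handed in: The zero line stands at the index line within 3.5 mm at the rim (2 degrees), the clamp lever is at its stop (1.2 rad or more of 1.3), and both are still (horizontal distance between zero_line and index below 0.0035 m and velocity of joint face between -0.03 and 0.03 rad/s and value of joint clamp above 1.2 rad and velocity of joint clamp between -0.05 and 0.05 rad/s); the robot touches nothing.
It fails at once if a stud, the hub's nut or the clamp lever is taken between the fingers ((horizontal distance between the grasp point and stud0 below 0.008 m and height (world z) of the grasp point below 0.155 m) or (horizontal distance between the grasp point and stud1 below 0.008 m and height (world z) of the grasp point below 0.155 m) or (horizontal distance between the grasp point and stud2 below 0.008 m and height (world z) of the grasp point below 0.155 m) or (horizontal distance between the grasp point and stud3 below 0.008 m and height (world z) of the grasp point below 0.155 m) or (horizontal distance between the grasp point and hub_nut below 0.012 m and height (world z) of the grasp point below 0.155 m) or (x of the grasp point in the frame of clamp_pivot between -0.092 and 0.012 m and y of the grasp point in the frame of clamp_pivot between -0.007 and 0.007 m and z of the grasp point in the frame of clamp_pivot below 0.045 m)).
It fails at once if a thing lying on the bench is shifted by more than 20 mm or lifted (distance of any of nut_a, nut_b, blue_tin, caliper, try_square, spanner, bearing from where it was at the start of the episode above 0.02 m).
It also fails if it takes over 56 s, if anything falls off the work surface, if the arm or the gripper's body presses on something with over 40 N, if the wrist force passes 120 N, or if a joint passes its speed limit or range.

## Working session

There is one attempt and no reset: what is moved stays moved. The work goes in short steps, Python scripts to look and compute and a shell command to move; the robot and the scene stay as the last step left them, time stands still between calls to the robot, and variables do not carry over. Pictures are saved under pics/ and viewed, at most 10 in all, crops included, and the job is handed in when it is done.

```bash
mkdir -p pics
cat > h.py <<'E'
import numpy as np, cv2
from rig import status, get_image, env
def K(im):
    f=im["color"].shape[0]/2/np.tan(np.radians(im["vertical_fov"])/2); return f,im["cx"],im["cy"]
def proj(im,P):
    f,cx,cy=K(im); c=(np.atleast_2d(P)-np.array(im["xyz"]))@np.array(im["orientation"])
    return np.c_[cx+f*c[:,0]/c[:,2],cy+f*c[:,1]/c[:,2]]
def back(im,u,v,z):
    f,cx,cy=K(im); d=np.array(im["orientation"])@np.array([(u-cx)/f,(v-cy)/f,1]); o=np.array(im["xyz"])
    return o+d*(z-o[2])/d[2]
E
python3 - <<'E'
from h import *
a=[get_image(n) for n in("scene","side","wrist")]
for n,i in zip("abc",a):
    cv2.imwrite(f"pics/{n}.png",cv2.resize(i["color"][:,:,::-1],(800,600),interpolation=cv2.INTER_CUBIC)); print(n,i["vertical_fov"],i["cx"],i["cy"],i["xyz"],np.round(i["orientation"],3).tolist())
print(status.observe()["time_s"])
E
```

```text
a 43.87780864856634 257.8917202314673 192.70588882613401 [1.37080487 0.7007393  1.38108965] [[-0.66, 0.569, -0.49], [0.751, 0.491, -0.441], [-0.01, -0.66, -0.752]]
b 44.3220471982002 258.8993107117627 193.45200313896385 [ 0.21583718 -1.1514061   0.8561705 ] [[0.959, -0.167, 0.229], [-0.283, -0.505, 0.815], [-0.021, -0.847, -0.532]]
c 65.70646984690485 258.98580738623957 191.04072854882182 [0.54940527 0.0720326  0.37346003] [[1.0, 0.0, -0.001], [-0.0, -0.959, -0.282], [-0.001, 0.282, -0.959]]
0.15
```

View pics/a.png

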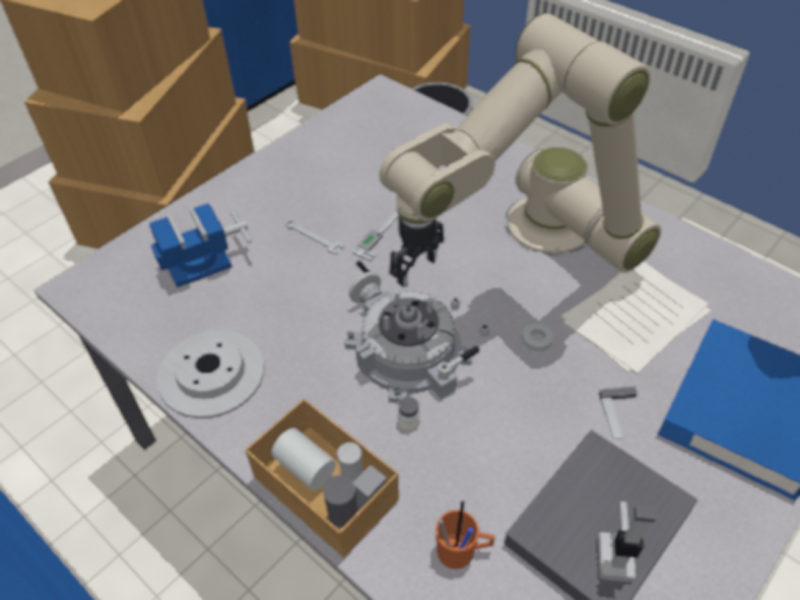

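View pics/b.png

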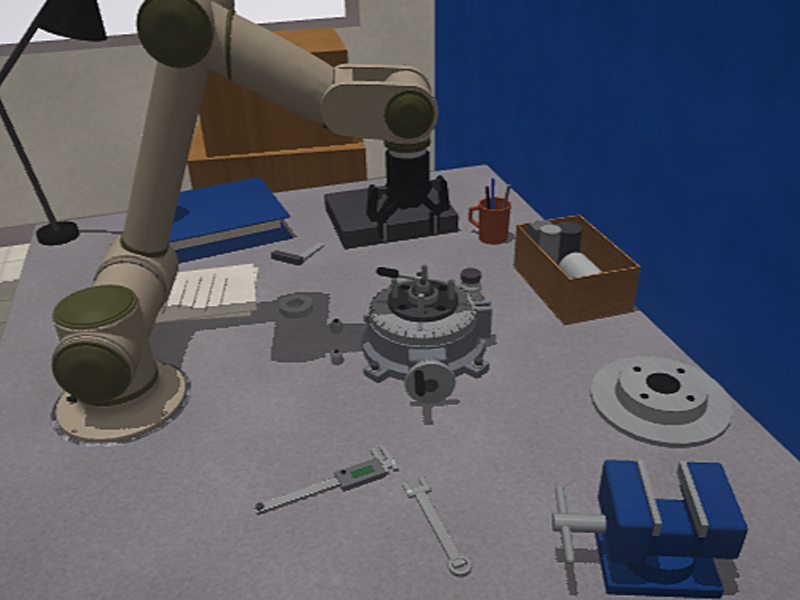

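View pics/c.png

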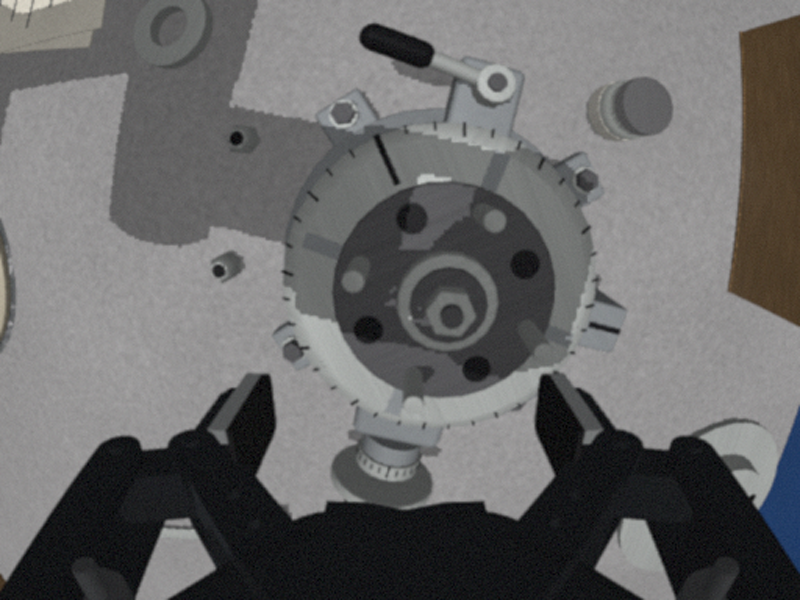

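The wrist picture (800x600) shows the hub nut at (452,316) and the index line at (590–620,327). The zero line runs from (378,138) to (398,184). The lever pivot is at (497,82) and its grip at about (400,47). The wheel nuts are at (237,138) and (220,270), the tin at (640,107), and the handwheel at (382,480).

```bash
cat >> h.py <<'E'
def fback(im,u,v,z):
    f,cx,cy=K(im); p=np.array([u-cx,v-cy]); r=np.hypot(*p); t=r/f
    c=np.r_[p/r*np.sin(t),np.cos(t)]; d=np.array(im["orientation"])@c; o=np.array(im["xyz"])
    return o+d*(z-o[2])/d[2]
def fproj(im,P):
    f,cx,cy=K(im); c=(np.atleast_2d(P)-np.array(im["xyz"]))@np.array(im["orientation"])
    h=np.hypot(c[:,0],c[:,1]); t=np.arctan2(h,c[:,2]); return np.c_[cx+f*t*c[:,0]/h,cy+f*t*c[:,1]/h]
E
python3 - <<'E'
from h import *
im=get_image("wrist"); s=.64
for n,u,v,z in [("nut",452,316,.148),("idx_in",590,323,.088),("idx_out",620,331,.088),("zero",378,138,.088),("zin",398,184,.098),("piv",497,82,.087),("gripend",364,34,.088),("gripin",432,55,.088),
 ("sA",495,217,.15),("sB",354,275,.15),("sC",545,350,.15),("sD",413,405,.15),("nutA",237,138,.024),("nutB",220,270,.024),("tin",643,105,.068)]:
    print(n,np.round(fback(im,u*s,v*s,z)[:2],4))
E
```

```text
nut [ 0.5735 -0.0037]
idx_in [ 0.6768 -0.0295]
idx_out [ 0.7015 -0.0359]
zero [0.5331 0.0891]
zin [0.5452 0.0611]
piv [0.6057 0.1259]
gripend [0.5245 0.1556]
gripin [0.5657 0.1415]
sA [0.5933 0.0477]
sB [0.524  0.0184]
sC [ 0.6246 -0.0226]
sD [ 0.5538 -0.0546]
nutA [0.4198 0.0983]
nutB [ 0.3987 -0.0066]
tin [0.7171 0.1243]
```

```bash
R="1.65 5.05 0 0 0 50 0"; python3 -m handwheel '0.3 0.8 0 0 0 7 0; 0.6 1.6 0 0 0 14 0; 0.9 2.5 0 0 0 21 0; 1.2 3.4 0 0 0 28 0; 1.5 4.2 0 0 0 35 0; 1.65 5.05 0 0 0 42 0; 1.65 5.05 0 0 0 49 0; 1.65 5.05 0 0 0 49 0' && python3 -m handwheel '0 0 0 0 0 7 0; 0 0 -1 0 0 14 0; 0 0 -2 0 0 21 0; 0 0 -3 0 0 28 0; 0 0 -4 0 0 35 0; 0 0 -5 0 0 42 0; 0 0 -6 0 0 49 0; 0 0 -6 0 0 49 0'; python3 -c "
from h import *
s=status.observe();print(s['q'],s['position'],s['tool_rot'],s['grip_width'])
i=get_image('wrist');cv2.imwrite('pics/d.png',cv2.resize(i['color'][:,:,::-1],(800,600),interpolation=cv2.INTER_CUBIC))"
```

```text
time_s: 0.87
position: [0.5664, 0.0509, 0.2311]
tool_rot: [[-0.758, 0.652, -0.0], [0.652, 0.758, 0.0], [0.0, -0.0, -1.0]]
ft_force: [-0.9, 0.1, -0.1]
grip_width: -0.0002
gripper_force: 0.0
time_s: 1.53
position: [0.5656, 0.0503, 0.1694]
tool_rot: [[-0.99, -0.139, -0.004], [-0.139, 0.99, 0.0], [0.004, 0.001, -1.0]]
ft_force: [0.5, -0.2, -0.3]
grip_width: 0.0001
gripper_force: 0.0
[-6.85702334e+00  2.65765160e+01  7.71894875e+01 -5.26387588e-03
  7.64469219e+01 -1.04872885e+02] [0.56560359 0.05030822 0.16943378] [[-9.90219789e-01 -1.39467120e-01 -3.70032204e-03]
 [-1.39469367e-01  9.90226322e-01  3.55015149e-04]
 [ 3.61464334e-03  8.67624600e-04 -9.99993091e-01]] 0.00011284216650954368
```

View pics/d.png

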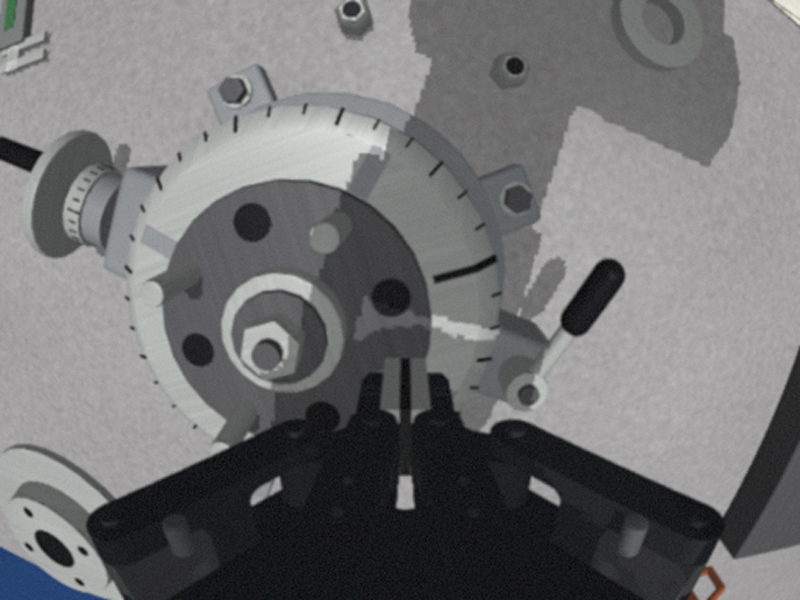

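The picture shows the nut at (267,352), stud 0's top at (324,237) and the zero line's outer end at (496,258). The fingers are shut beside stud 3, which they hide.

```bash
python3 -m handwheel '0 0 -1 0 0 0 0; 0 0 -2 0 0 0 0; 0 0 -3 0 0 0 0; 0 0 -3.7 0 0 0 0; 0 0 -4.2 0 0 0 0; 0 0 -4.2 0 0 0 0'
python3 - <<'E'
from h import *
import sys
im=get_image("wrist"); s=.64
# picture d was taken 4.2 cm higher
im=dict(im); im["xyz"]=np.array(im["xyz"])+[0,0,.0422]
for n,u,v,z in [("nut",267,352,.148),("stud0",326,236,.15),("stud2",153,292,.15),("zero",496,258,.088),("zin",436,281,.098),("piv",528,394,.087),("gripend",612,265,.088)]:
    p=fback(im,u*s,v*s,z)[:2]; d=p-[.574,-.003]; print(n,np.round(p,4),np.hypot(*d),np.degrees(np.arctan2(d[1],d[0])))
c=np.array([.574,-.003])
def pose(phi): return c+.054*np.array([np.cos(np.radians(phi)),np.sin(np.radians(phi))])
for p0 in (98,58,18,-22):
    for k in range(1,9): print(p0-5*k, np.round((pose(p0-5*k)-pose(p0))*100,2), -5*k)
E
```

```text
time_s: 2.08
position: [0.566, 0.0505, 0.128]
tool_rot: [[-0.99, -0.138, -0.002], [-0.138, 0.99, 0.0], [0.002, 0.001, -1.0]]
ft_force: [-0.1, -0.0, -1.3]
grip_width: -0.0001
gripper_force: 0.0
nut [ 0.5719 -0.0035] 0.0021840336195162622 -166.19247587680377
stud0 [0.5227 0.0164] 0.05484928461829547 159.2777106688363
stud2 [ 0.5532 -0.0537] 0.05478289881370128 -112.3316845046805
zero [0.5326 0.0923] 0.10387890463366126 113.48064222740561
zin [0.5462 0.0632] 0.07180520490942592 112.77537232344575
piv [0.6059 0.1264] 0.13329073265304922 76.15424786212058
gripend [0.5263 0.1563] 0.16630824890073287 106.67268753910561
93 [0.47 0.05] -5
88 [0.94 0.05] -10
83 [1.41 0.01] -15
78 [ 1.87 -0.07] -20
73 [ 2.33 -0.18] -25
68 [ 2.77 -0.34] -30
63 [ 3.2  -0.54] -35
58 [ 3.61 -0.77] -40
53 [ 0.39 -0.27] -5
48 [ 0.75 -0.57] -10
43 [ 1.09 -0.9 ] -15
38 [ 1.39 -1.25] -20
33 [ 1.67 -1.64] -25
28 [ 1.91 -2.04] -30
23 [ 2.11 -2.47] -35
18 [ 2.27 -2.91] -40
13 [ 0.13 -0.45] -5
8 [ 0.21 -0.92] -10
3 [ 0.26 -1.39] -15
-2 [ 0.26 -1.86] -20
-7 [ 0.22 -2.33] -25
-12 [ 0.15 -2.79] -30
-17 [ 0.03 -3.25] -35
-22 [-0.13 -3.69] -40
-27 [-0.2  -0.43] -5
-32 [-0.43 -0.84] -10
-37 [-0.69 -1.23] -15
-42 [-0.99 -1.59] -20
-47 [-1.32 -1.93] -25
-52 [-1.68 -2.23] -30
-57 [-2.07 -2.51] -35
-62 [-2.47 -2.75] -40
```

```bash
python3 -m handwheel '0.47 0.05 0 0 0 -5 0; 0.94 0.05 0 0 0 -10 0; 1.41 0.01 0 0 0 -15 0; 1.87 -0.07 0 0 0 -20 0; 2.33 -0.18 0 0 0 -25 0; 2.77 -0.34 0 0 0 -30 0; 3.2 -0.54 0 0 0 -35 0; 3.61 -0.77 0 0 0 -40 0' && python3 -m handwheel '0.39 -0.27 0 0 0 -5 0; 0.75 -0.57 0 0 0 -10 0; 1.09 -0.9 0 0 0 -15 0; 1.39 -1.25 0 0 0 -20 0; 1.67 -1.64 0 0 0 -25 0; 1.91 -2.04 0 0 0 -30 0; 2.11 -2.47 0 0 0 -35 0; 2.27 -2.91 0 0 0 -40 0' && python3 -m handwheel '0.13 -0.45 0 0 0 -5 0; 0.21 -0.92 0 0 0 -10 0; 0.26 -1.39 0 0 0 -15 0; 0.26 -1.86 0 0 0 -20 0; 0.22 -2.33 0 0 0 -25 0; 0.15 -2.79 0 0 0 -30 0; 0.1 -3.03 0 0 0 -32.5 0; 0.1 -3.03 0 0 0 -32.5 0'; python3 -c "
from h import *
i=get_image('wrist');print(np.array(i['xyz']).tolist(),np.array(i['orientation']).tolist());cv2.imwrite('pics/e.png',cv2.resize(i['color'][:,:,::-1],(800,600),interpolation=cv2.INTER_CUBIC))"
```

```text
time_s: 2.8
position: [0.6015, 0.0443, 0.1297]
tool_rot: [[-0.846, 0.533, -0.003], [0.533, 0.846, 0.002], [0.004, 0.001, -1.0]]
ft_force: [-7.2, 6.7, 3.7]
grip_width: 0.0002
gripper_force: 4.6
time_s: 3.47
position: [0.626, 0.0158, 0.1298]
tool_rot: [[-0.306, 0.952, 0.002], [0.952, 0.306, 0.004], [0.003, 0.003, -1.0]]
ft_force: [3.8, 10.2, -1.4]
grip_width: -0.0002
gripper_force: 4.3
time_s: 4.13
position: [0.627, -0.0165, 0.1298]
tool_rot: [[0.253, 0.968, 0.002], [0.968, -0.253, 0.0], [0.001, 0.002, -1.0]]
ft_force: [2.4, 3.1, -0.8]
grip_width: 0.0002
gripper_force: 1.4
[0.6443288776338971, 0.05311911784363878, 0.27255427100207447] [[0.9674569629484748, -0.24336695355595594, -0.06927879011215972], [-0.2530271471273088, -0.9282180954308329, -0.27274242451692543], [0.0020706663484880926, 0.28139597230886, -0.9595895055226599]]
```

View pics/e.png

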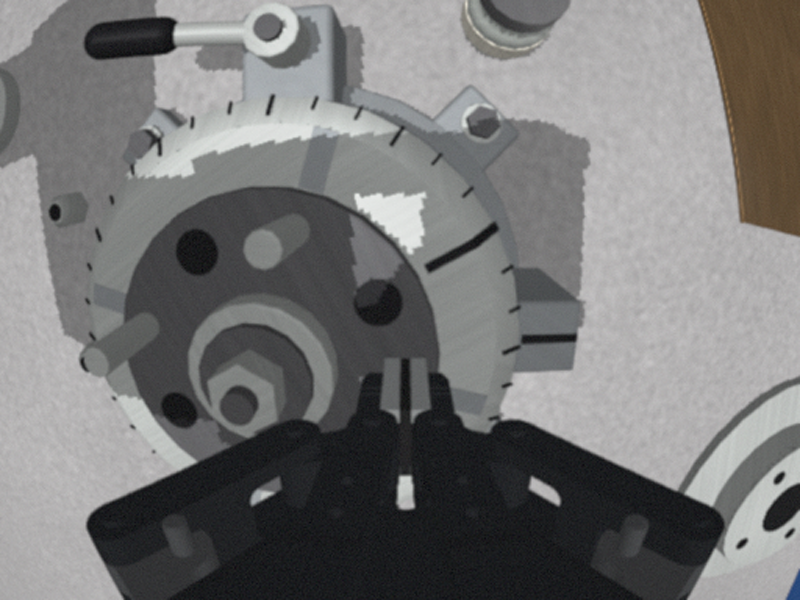

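The zero line's outer end is at (497,227) and its inner end at (428,268). The index line runs from (521,340) to (577,338). The face was pushed cleanly and everything on the bench is undisturbed.

```bash
cat > m.py <<'E'
from h import *
def meas(im,pts,c=(.574,-.003)):
    for n,u,v,z in pts:
        p=fback(im,u*.64,v*.64,z)[:2]; d=p-np.array(c); print(n,np.round(p,4),round(np.hypot(*d),4),round(np.degrees(np.arctan2(d[1],d[0])),2))
E
python3 - <<'E'
from m import *
im=get_image("wrist")
meas(im,[("zero",497,227,.088),("zin",428,268,.098),("idxin",522,340,.088),("idxout",577,338,.088),("piv",269,27,.087),("stud0",263,250,.15),("stud1",95,358,.15),("nut",240,405,.148)])
c=np.array([.574,-.003])
pose=lambda p:c+.054*np.array([np.cos(np.radians(p)),np.sin(np.radians(p))])
p0=-14.5
for k in (4,8,12,15,18,20,22,24,26,28):print(-k,np.round((pose(p0-k)-pose(p0))*100,2))
E
```

```text
zero [0.6745 0.0205] 0.1032 13.18
zin [0.6433 0.0132] 0.0712 13.13
idxin [ 0.6756 -0.0304] 0.1052 -15.08
idxout [ 0.7008 -0.0364] 0.1311 -14.78
piv [0.6062 0.1254] 0.1324 75.92
stud0 [0.6009 0.0417] 0.0522 58.93
stud1 [0.5276 0.0244] 0.0539 149.4
nut [ 0.5752 -0.0033] 0.0013 -15.34
-4 [-0.11 -0.36]
-8 [-0.24 -0.71]
-12 [-0.4  -1.06]
-15 [-0.53 -1.31]
-18 [-0.67 -1.55]
-20 [-0.78 -1.71]
-22 [-0.89 -1.86]
-24 [-1.   -2.01]
-26 [-1.12 -2.15]
-28 [-1.25 -2.3 ]
```

```bash
python3 -m handwheel '-0.11 -0.36 0 0 0 -4 0; -0.24 -0.71 0 0 0 -8 0; -0.4 -1.06 0 0 0 -12 0; -0.53 -1.31 0 0 0 -15 0; -0.67 -1.55 0 0 0 -18 0; -0.78 -1.71 0 0 0 -20 0; -0.89 -1.86 0 0 0 -22 0; -1 -2.01 0 0 0 -24 0'; python3 -c "
from h import *
i=get_image('wrist');cv2.imwrite('pics/f.png',cv2.resize(i['color'][160:304,250:442,::-1],(800,600),interpolation=cv2.INTER_CUBIC))"
```

```text
time_s: 4.9
position: [0.6178, -0.0364, 0.1298]
tool_rot: [[0.623, 0.782, 0.004], [0.782, -0.623, 0.0], [0.003, 0.003, -1.0]]
ft_force: [8.3, 1.7, -2.1]
grip_width: 0.0
gripper_force: 3.6
```

View pics/f.png

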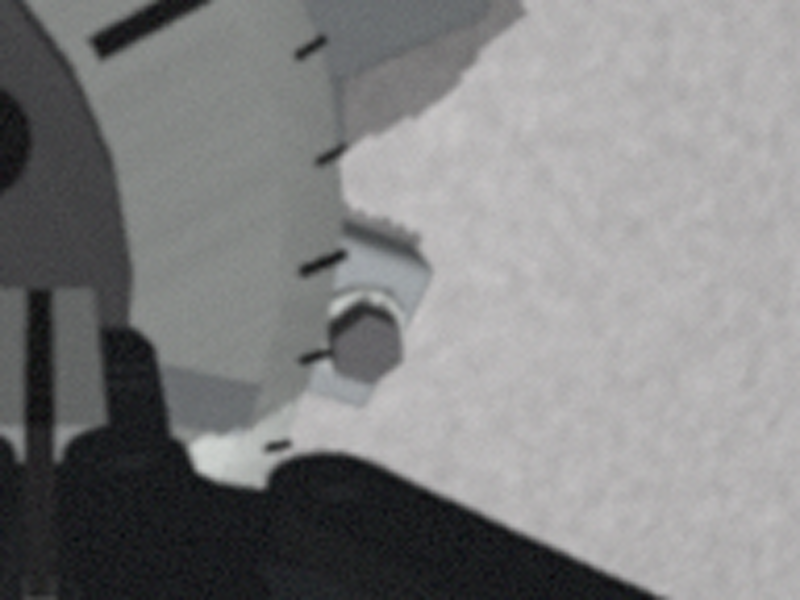

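The zero line is only at the top left of this crop because the camera turned with the tool, so I need a crop higher up.

```bash
python3 -c "
from h import *
i=get_image('wrist');cv2.imwrite('pics/g.png',cv2.resize(i['color'][90:234,240:432,::-1],(800,600),interpolation=cv2.INTER_CUBIC))"
```

```text
(no output)
```

View pics/g.png

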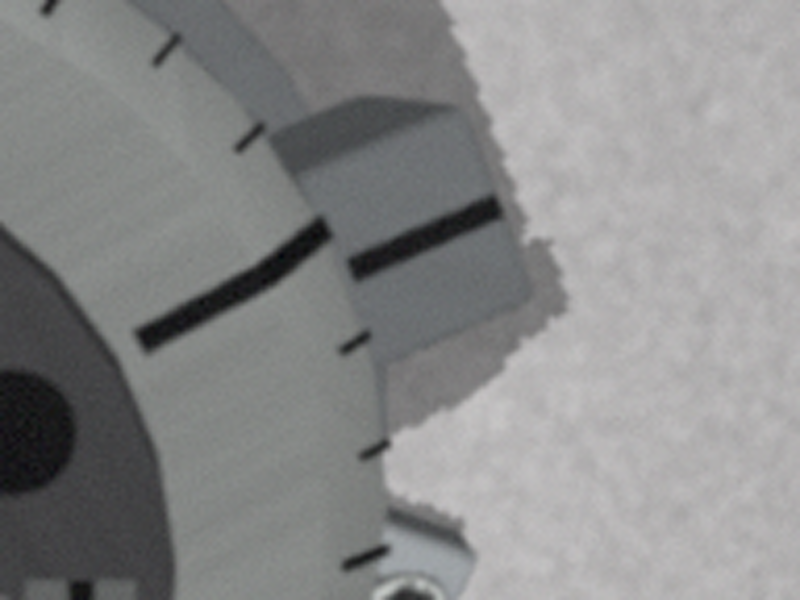

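The zero line's outer end is at (326,229) and its inner end at (143,341) in this crop. The index line runs from (352,270) to (499,207), so only a few degrees are left.

Run:
```python
from m import *
im=get_image("wrist"); t=lambda u,v:((240+u/4.1667)/.64,(90+v/4.1667)/.64)
meas(im,[("zero",*t(326,229),.088),("zin",*t(143,341),.098),("idxin",*t(352,270),.088),("idxout",*t(499,207),.088)])
c=np.array([.574,-.003])
pose=lambda p:c+.054*np.array([np.cos(np.radians(p)),np.sin(np.radians(p))])
for k in (1,2,3,4,5,6):print(-k,np.round((pose(-38.5-k)-pose(-38.5))*100,2))
```

```text
zero [ 0.6759 -0.0225] 0.1037 -10.82
zin [ 0.6442 -0.0169] 0.0716 -11.2
idxin [ 0.6754 -0.0301] 0.1049 -14.95
idxout [ 0.7002 -0.0364] 0.1305 -14.83
-1 [-0.06 -0.07]
-2 [-0.12 -0.15]
-3 [-0.18 -0.22]
-4 [-0.24 -0.29]
-5 [-0.31 -0.36]
-6 [-0.37 -0.42]
```

```bash
python3 -m handwheel '-0.06 -0.07 0 0 0 -1 0; -0.12 -0.15 0 0 0 -2 0; -0.18 -0.22 0 0 0 -3 0; -0.24 -0.29 0 0 0 -4 0; -0.24 -0.29 0 0 0 -4 0; -0.24 -0.29 0 0 0 -4 0; 0.1 0.1 0 0 0 -4 0; 0.3 0.36 0 0 0 -4 0'; python3 -c "
from h import *
i=get_image('wrist');cv2.imwrite('pics/i.png',cv2.resize(i['color'][90:234,240:432,::-1],(800,600),interpolation=cv2.INTER_CUBIC))"
```

```text
time_s: 5.72
position: [0.6193, -0.0329, 0.1295]
tool_rot: [[0.675, 0.738, -0.001], [0.738, -0.675, -0.0], [-0.001, -0.0, -1.0]]
ft_force: [-0.4, 0.2, 0.3]
grip_width: 0.0003
gripper_force: 0.0
```

View pics/i.png

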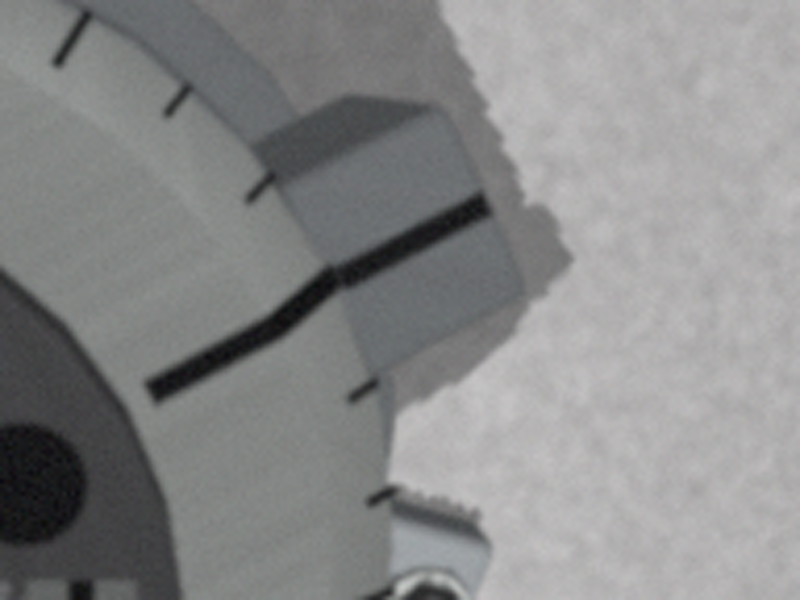

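The zero line's outer end at (333,273) practically meets the index line, which runs from (345,277) to (487,204). I'll measure what is left and plan the lever.

Run:
```python
from m import *
im=get_image("wrist"); t=lambda u,v:((240+u/4.1667)/.64,(90+v/4.1667)/.64)
meas(im,[("zero",*t(333,273),.088),("zin",*t(153,391),.098),("idxin",*t(345,277),.088),("idxout",*t(487,204),.088)])
print(status.observe()["position"],status.observe()["q"][5])
```

```text
zero [ 0.6753 -0.0279] 0.1043 -13.83
zin [ 0.6439 -0.0209] 0.0721 -14.36
idxin [ 0.6763 -0.0296] 0.1057 -14.6
idxout [ 0.7008 -0.0359] 0.131 -14.53
[ 0.61926922 -0.0326123   0.1292582 ] 28.51154043188265
```

```bash
python3 -m handwheel '0 0 1.5 0 0 0 0; 0 0 3.5 0 0 0 0; 0 0 5 0 0 0 0; -1.5 3 5 0 0 4 0; -3 6 5 0 0 8 0; -4.5 9 5 0 0 13 0; -6.5 12 5 0 0 18 0; -8.6 15.1 5 0 0 22 0' && python3 -m handwheel '0 0 0 0 0 0 0; 0 0 0 0 0 0 0; 0 0 -2 0 0 0 0; 0 0 -4 0 0 0 0; 0 0 -6 0 0 0 0; 0 0 -8 0 0 0 0; 0 0 -9.6 0 0 0 0; 0 0 -9.6 0 0 0 0'
python3 - <<'E'
from h import *
pv=np.array([.606,.126])
def pose(a,g=20):
    a=np.radians(a); return pv+.066*np.array([np.cos(a),np.sin(a)])+g/1000*np.array([-np.sin(a),np.cos(a)])
print(status.observe()['position'])
for n,seq in (("A",[160,156,152,148,143,138,133,128]),("B",[123,118,113,108,104,100,96,93]),("C",[92,91,90,89,88])):
    s=np.array([.533,.1185]) if n=="A" else last; 
    for a in seq: print(n,a,np.round((pose(a)-s)*100,2))
    last=pose(a)
i=get_image('wrist');cv2.imwrite('pics/j.png',cv2.resize(i['color'][:,:,::-1],(800,600),interpolation=cv2.INTER_CUBIC))
E
```

```text
time_s: 6.48
position: [0.5322, 0.1189, 0.1792]
tool_rot: [[0.346, 0.938, -0.0], [0.938, -0.346, -0.0], [-0.0, -0.0, -1.0]]
ft_force: [0.6, 0.2, 0.1]
grip_width: 0.0002
gripper_force: 0.0
time_s: 7.15
position: [0.5324, 0.1168, 0.0804]
tool_rot: [[0.352, 0.936, -0.006], [0.936, -0.352, -0.0], [-0.002, -0.005, -1.0]]
ft_force: [-0.4, 0.5, -0.6]
grip_width: 0.0005
gripper_force: 0.0
[0.53238586 0.11676355 0.08036022]
A 160 [0.41 1.13]
A 156 [0.46 1.61]
A 152 [0.53 2.08]
A 148 [0.64 2.55]
A 143 [0.83 3.12]
A 138 [1.06 3.68]
A 133 [1.34 4.21]
A 128 [1.66 4.72]
B 123 [0.37 0.48]
B 118 [0.77 0.92]
B 113 [1.22 1.32]
B 108 [1.7  1.69]
B 104 [2.1  1.95]
B 100 [2.52 2.18]
B 96 [2.96 2.39]
B 93 [3.3  2.52]
C 92 [0.11 0.04]
C 91 [0.23 0.08]
C 90 [0.34 0.11]
C 89 [0.46 0.15]
C 88 [0.57 0.18]
```

View pics/j.png

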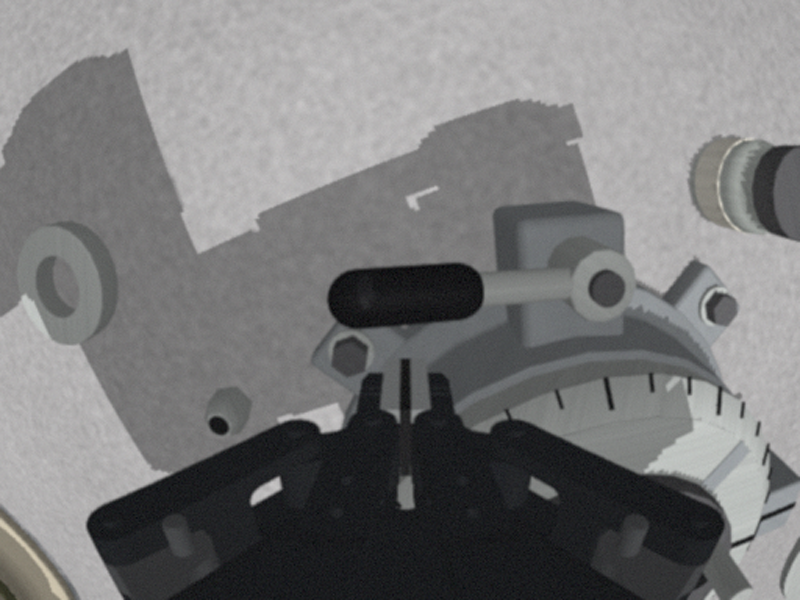

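The shut fingertips are at (405,365), beside the grip and parallel to it. The grip spans (330–483,295) with a clear gap, and the pivot is at (605,288).

```bash
python3 -m handwheel '0.41 1.13 0 0 0 0 0; 0.46 1.61 0 0 0 -4 0; 0.53 2.08 0 0 0 -8 0; 0.64 2.55 0 0 0 -12 0; 0.83 3.12 0 0 0 -17 0; 1.06 3.68 0 0 0 -22 0; 1.34 4.21 0 0 0 -27 0; 1.66 4.72 0 0 0 -32 0' && python3 -m handwheel '0.37 0.48 0 0 0 -5 0; 0.77 0.92 0 0 0 -10 0; 1.22 1.32 0 0 0 -15 0; 1.7 1.69 0 0 0 -20 0; 2.1 1.95 0 0 0 -24 0; 2.52 2.18 0 0 0 -28 0; 2.96 2.39 0 0 0 -32 0; 3.3 2.52 0 0 0 -35 0' && python3 -m handwheel '0.11 0.04 0 0 0 -1 0; 0.23 0.08 0 0 0 -2 0; 0.34 0.11 0 0 0 -3 0; 0.34 0.11 0 0 0 -3 0'
```

```text
time_s: 7.87
position: [0.5507, 0.1654, 0.0846]
tool_rot: [[0.796, 0.605, 0.001], [0.605, -0.796, -0.001], [0.001, 0.002, -1.0]]
ft_force: [-1.1, -3.8, -1.5]
grip_width: -0.0001
gripper_force: 1.3
time_s: 8.53
position: [0.5835, 0.1908, 0.0846]
tool_rot: [[0.999, 0.04, 0.001], [0.04, -0.999, -0.0], [0.001, 0.0, -1.0]]
ft_force: [-1.9, -2.3, 0.0]
grip_width: 0.0001
gripper_force: 1.2
time_s: 8.87
position: [0.5849, 0.1916, 0.0843]
tool_rot: [[1.0, -0.008, -0.003], [-0.008, -1.0, -0.001], [-0.003, 0.001, -1.0]]
ft_force: [-9.3, -2.3, 6.9]
grip_width: -0.0002
gripper_force: 5.1
```

```bash
python3 -m handwheel '0.15 0 0 0 0 0 0; 0.3 0 0 0 0 0 0; 0.3 0 0 0 0 0 0' && python3 -m handwheel '-0.8 0 0 0 0 0 0; -2 0 0 0 0 0 0; -3 0 1 0 0 0 0; -3 0 4 0 0 0 0; -3 -2 7 0 0 0 0; -3 -5 10 0 0 0 0; -3 -8 12 0 0 0 0; -3 -8 12 0 0 0 0'; python3 -c "
from h import *
i=get_image('wrist');cv2.imwrite('pics/k.png',cv2.resize(i['color'][:,:,::-1],(800,600),interpolation=cv2.INTER_CUBIC))"
```

```text
time_s: 9.12
position: [0.5852, 0.1916, 0.0842]
tool_rot: [[1.0, -0.007, -0.01], [-0.007, -1.0, -0.001], [-0.01, 0.001, -1.0]]
ft_force: [-21.5, -3.3, 13.4]
grip_width: 0.0001
gripper_force: 11.0
time_s: 9.78
position: [0.5616, 0.1078, 0.209]
tool_rot: [[1.0, -0.011, 0.011], [-0.011, -1.0, -0.001], [0.011, 0.001, -1.0]]
ft_force: [0.2, -0.8, 0.9]
grip_width: 0.0
gripper_force: 0.0
```

View pics/k.png

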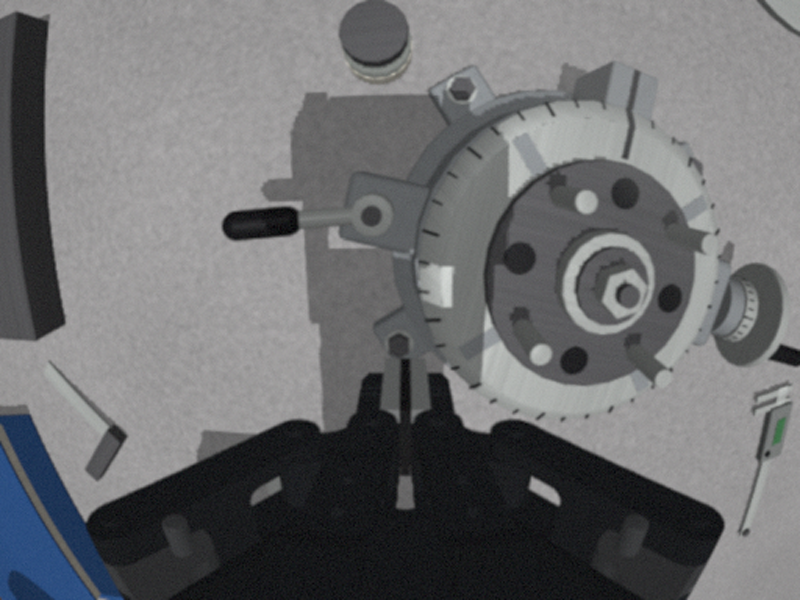

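The zero line, from (627,157) to (634,103), runs straight on into the index line, (634,103) to (637,70). The lever, from (370,215) to (235,225), stands at its stop with the tool clear of everything.

```bash
python3 -m handwheel '0 0 1 0 0 0 0; 0 0 1 0 0 0 0; 0 0 1 0 0 0 0; 0 0 1 0 0 0 0'; python3 -c "
from h import *
print(env.close_job())"
```

```text
time_s: 10.17
position: [0.5591, 0.1123, 0.2127]
tool_rot: [[1.0, -0.007, -0.001], [-0.007, -1.0, 0.0], [-0.001, -0.0, -1.0]]
ft_force: [-0.3, -0.5, -0.2]
grip_width: 0.0003
gripper_force: 0.0
the job is handed in; nothing more can be done
None
```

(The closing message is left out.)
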